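# Roll the tattoo pen into its charging dock

### The job

Dock the red tattoo pen without picking it up: push it by its side so that it rolls along the bench, up the dock's low ramp and into the V groove, and slide it along the groove until its butt is right up against the contact plate. Leave it lying there at rest, and leave the bottles and other things on the bench where they stand.

Things in the scene. Friction and masses are not known exactly. Their poses are not given: they have to be found in the camera images.
- pen: Red tattoo pen: round barrel 32 mm across, 110 mm long, flat ends, black grip rings near the capped end; a white cap 20 mm across and 20 mm long continues that end (130 mm over all). 0.13 to 0.25 kg, smooth and slippery, loose, rolls on the barrel's side. Origin on its axis at the barrel's middle, 16 mm above the bench at the start; y runs along it towards the butt; x and z turn as it rolls.
- pen_butt (a point): Centre of the flat, brass-faced butt end of the barrel, on the pen's axis, 55 mm from the pen's origin. At the start it points towards the contact plate's end of the dock, the pen's axis within 0.2 rad of the groove; rolled straight in, it would be about 20 to 40 mm short of the plate.
- pen_cap (a point): Centre of the outer end of the white cap, on the pen's axis, 75 mm from the pen's origin on the other side.
- dock: Charging dock, fixed to the bench: grey ramp, black V groove, black wall. Origin on the bench under the V's bottom line, mid-length. x points from the ramp across the V to the wall (broadly away from the robot), y along the V to the contact plate, z up. Ramp and V are 130 mm long, y -65 to 65; the -y end is open. The pen starts on the bench before the ramp.
- dock_lip (a point): Mid-length on the ridge between ramp and V, at dock x -14 mm, 9 mm high. The ramp rises evenly to it from the bench at x -58. Beyond it the V falls at 30 degrees to its bottom (x 0, 1 mm high), then rises at 50 degrees to x 11, 14 mm high. An upright wall, 27 mm high, has its face at x 14 and stops the pen; behind it the body is 14 mm high, to x 60.
- dock_plate (a point): Top centre of the contact plate: an upright black block closing the V's +y end, dock y 65 to 77, x -20 to 30, 42 mm high, a brass disc on its inner face.
- dock_home (a point): On the plate's inner face, at the brass disc: where the centre of the pen's butt is when the pen is fully home (dock x -4 mm, 21.6 mm above the bench). The docked pen's axis runs from here along the dock's -y, its cap end level with the V's open end.
- ink_black: upright black ink bottle, 34 mm diameter, 85 mm tall; loose bystander, to be left alone. Origin at the centre of its underside.
- ink_blue: upright blue ink bottle, 34 mm diameter, 85 mm tall; loose bystander, to be left alone. Origin at the centre of its underside.
- ink_green: upright green ink bottle, 34 mm diameter, 85 mm tall; loose bystander, to be left alone. Origin at the centre of its underside.
- balm_jar: white jar with a yellow lid, 62 mm diameter, 45 mm tall; loose bystander, to be left alone. Origin at the centre of its underside.
- tape: blue roll of tape lying flat, 84 mm diameter, 24 mm tall; loose bystander, to be left alone. Origin at the centre of its underside.
- rinse_cup: clear open cup, 70 mm across, 80 mm tall; loose bystander, to be left alone. Origin at the centre of its underside.
- soap: green soap bottle with a black cap, 62 mm diameter, 170 mm tall; loose bystander, to be left alone. Origin at the centre of its underside.
Not all that is in view belongs to the job. Of the things that look like the pen, take the one that is nearest to the robot's base at the start.

How it is judged:
By the outcome, as a careful person would: the job done as asked, in the order asked, and still so for the second after the job is handed in, with the robot touching nothing.
It also fails if it takes over 51 s, if anything falls off the work surface, if the arm or the gripper's body presses on something with over 40 N, if the wrist force passes 120 N, or if a joint passes its speed limit or range.

### The arm

A 6-joint arm with a two-finger parallel gripper is mounted at the origin on the work surface. World frame = base frame: x ahead of the robot, y to its left, z up, the work surface at z = 0. Lengths are in mm, angles in rad, forces in N, time in s.
With the tool pointing down it reaches from about 275 to 875 mm from the base axis. Payload 12.5 kg.
Tool frame: the origin (TCP) lies on the centre line of the jaws, within the pads' length; the fingertips stand 17 mm ahead of it and the grasp point (between the pads) lies 2 mm behind it; z points along the fingers, y is the line along which they close (so a half turn about z gives the same grasp; the last joint's range is limited). The gripper opens to 85 mm and grips with 20 to 120 N. Pads are 22 mm wide; open, the fingers measure 114 mm over their backs; the gripper's body (76 mm by 85 mm) begins 54 mm behind the grasp point. The pads swing forward as they close: fully open they stand 13 mm farther back than shut.
Start: joints at [1.082, 0.351, 1.652, -0, 1.139, -0.085], TCP at [216.072, 505.764, 248.29] pointing down, gripper open.
Joint ranges: [-2.75, 2.75], [-0.79, 2.1], [0.01, 2.65], [-1.57, 4.71], [0.07, 3.14], [-2.87, 2.87]. Speed limits (rad/s): [2.22, 2.22, 2.79, 3.14, 3.14, 3.14].

### API

Orientations are given as a unit quaternion [w, x, y, z].
In Python, from cell import * gives the robot as it stands. Calls block until the motion is done:
- move_ptp(position, orientation): joint-space move of the TCP to a pose.
- move_l(position, rot=None, speed=150, threshold=None): straight line of the TCP; rot=None keeps the orientation; speed is the mean speed in mm/s. With threshold (N) it stops when the force on the tool has changed by that much, and returns True; else False.
- move_j(angles): joint-space move.
- command_gripper(opening, squeeze=None): finger opening in mm; squeeze is the grip in N (None keeps the last); returns when the fingers have stopped.
- pause(seconds).
- ik(position, orientation): joint angles nearest the present ones, or None.
- get_state(): the state.
- get_image(name): name is "scene" or "top" or "wrist"; returns a dict with "frame" (420x560x3 uint8, blue, green, red), "camera_matrix" (3x3 intrinsics, pixels), "R" (3x3) and "t" (3): a world point X has camera coordinates R X + t. Camera axes: x right, y down, z forward; pixel columns grow to the right and rows downward; lengths in mm; the calibration is good to about 2 mm. A picture is of the moment at which its call begins. There is no depth.
A pose or a line that the arm cannot do raises IKError and nothing moves.
- job_done(): hands the job in; it is judged then, once.
The state is a dict: "t": time; "joints": joint angles; "dq": joint speeds; "tau": joint torques, N m; "tcp_pos": TCP position; "tool_rot": TCP orientation; "contact_force": force on the tool from outside, world axes, zero at the start; "torque": the same for the moment, N m; "width": finger opening in mm; "finger_force": force on a finger pad.
Only numpy, scipy, OpenCV 4.12 (cv2) and the standard library are available. Lean on these libraries where they do the work, as an engineer would, in place of code of your own. Each camera call takes 0.05 s, during which the arm holds its last target. There are 200 camera calls.

## Working session

There is one attempt and no reset: what is moved stays moved. The work goes in short steps, each a Python script; the robot and the scene stay as the last script left them, time stands still between calls to the robot, and variables do not carry over. Pictures are saved under pics/ and viewed, at most 10 in all, crops included, and the job is handed in when it is done.

```bash
ls; mkdir -p pics; python3 - <<'E'
from cell import *
import cv2
for n in("top","scene"):
    d=get_image(n); cv2.imwrite(f"pics/{n}0.png",d["frame"]); print(n,d["camera_matrix"].tolist(),d["R"].tolist(),d["t"].tolist())
print(get_state())
E
```

```text
pics
top [[481.38708837474746, 0.0, 286.0719799761504], [0.0, 481.38708837474746, 206.68959214522806], [0.0, 0.0, 1.0]] [[-0.08923514667146613, -0.9960076960019857, -0.002399604829612566], [-0.9689535329777588, 0.08736852070728383, -0.23129157468299688], [0.2305778383289282, -0.01831423201330799, -0.9728815186739449]] [38.16151600029166, 559.8503086424817, 909.69758676477]
scene [[396.97495987181605, 0.0, 278.49497808436615], [0.0, 396.97495987181605, 206.11408421721757], [0.0, 0.0, 1.0]] [[-0.5600574588231454, 0.8282887429669364, 0.01653484474717044], [0.5223428106897547, 0.3685393822749218, -0.7689842077917765], [-0.6430347043024099, -0.42203848401143623, -0.639053899977178]] [315.51865005460957, -265.391873109221, 1257.8926580890106]
{'t': 0.1, 'joints': array([ 1.08242683e+00,  3.51178218e-01,  1.65236247e+00,  3.05390363e-05,
        1.13912716e+00, -8.45697152e-02]), 'dq': array([ 0.0009556 , -0.00305204, -0.00181866, -0.00016166, -0.00191298,
       -0.00042635]), 'tau': array([ 5.40133005e-04, -5.06844378e+01, -2.91873372e+01, -1.06163918e-04,
        2.67486634e-03, -1.75688422e-05]), 'tcp_pos': array([215.9228126 , 505.53041499, 247.81361588]), 'tool_rot': array([-1.65208583e-04,  2.00537228e-01,  9.79685935e-01, -5.11773415e-04]), 'contact_force': array([-0.12831747,  0.16728656, -0.67412131]), 'torque': array([-0.04066813,  0.04733541, -0.00379136]), 'finger_force': 0.0, 'width': 85.18054272595005}
```

View pics/top0.png

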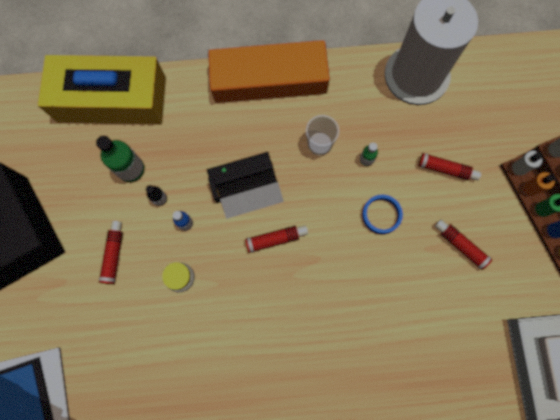

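View pics/scene0.png

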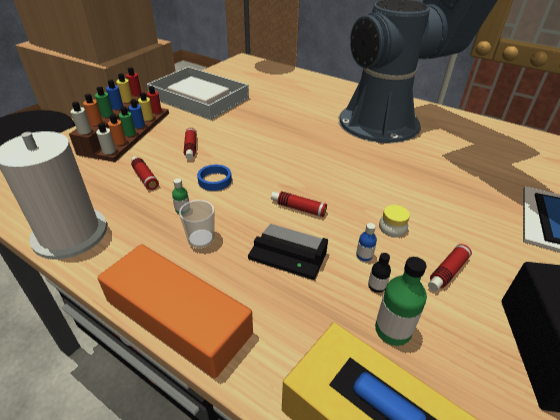

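Four red pens appear in the top view, at px (272,239), (111,252), (463,244) and (448,167). The base projects to about (306,503), so (272,239) is nearest. It also lies before the ramp with its butt to the left, towards the plate with the green LED at about (224,170). The ramp is at about (250,198). I'll measure roughly, then take a close wrist view.

```bash
cat > h.py <<'E'
from cell import *
import cv2, numpy as np
def ray(d,u,v,z):
    R,t,K=map(np.array,(d["R"],d["t"],d["camera_matrix"]))
    c=-R.T@t; r=R.T@np.linalg.inv(K)@[u,v,1.]
    return c+r*(z-c[2])/r[2]
def quat(yaw):  # tool down, tool y at angle yaw (world) : Rz(yaw-pi/2)*Rx(pi) up to a half turn
    a=(yaw+np.pi/2); return np.array([0,np.cos(a/2),np.sin(a/2),0])
def reds(d,f=1):
    h=cv2.cvtColor(d["frame"],cv2.COLOR_BGR2HSV)
    m=cv2.inRange(h,(0,150,50),(8,255,255))|cv2.inRange(h,(172,150,50),(180,255,255))
    m=cv2.morphologyEx(m,cv2.MORPH_CLOSE,np.ones((5,5)))
    cs=cv2.findContours(m,cv2.RETR_EXTERNAL,cv2.CHAIN_APPROX_NONE)[0]
    return [c for c in cs if cv2.contourArea(c)>200]
E
python3 - <<'E'
from h import *
d=get_image("top")
for c in reds(d):
    (u,v),wh,a=cv2.minAreaRect(c); b=cv2.boxPoints(((u,v),wh,a))
    p=ray(d,u,v,16); print(np.round((u,v)),np.round(wh),p.round(),'dist',round(np.hypot(*p[:2])))
for n,u,v,z in[("butt",249,244,16),("cap",306,231,16),("jar",177,277,45),("rampR",282,208,0),("rampL",226,217,0),("LED",224,170,42),("blue",181,214,85),("bl",153,190,85),("cup",322,135,80),("tape",382,214,24)]:
    print(n,ray(d,u,v,z).round())
s=get_state();print(ray(d,272,239,16)-0, quat(np.pi/2),s["tool_rot"])
f=d["frame"][130:270,190:330];cv2.imwrite("pics/crop.png",cv2.resize(f,None,fx=4,fy=4,interpolation=cv2.INTER_CUBIC))
E
```

```text
[111. 254.] [15. 46.] [505. 360.  16.] dist 620
[274. 238.] [14. 45.] [508.  17.  16.] dist 508
[464. 245.] [49. 14.] [ 457. -376.   16.] dist 592
[541. 209.] [112.  25.] [ 520. -553.   16.] dist 759
[445. 166.] [52. 14.] [ 631. -366.   16.] dist 730
butt [500.  71.  16.]
cap [517. -50.  16.]
jar [441. 218.  45.]
rampR [574.  -4.   0.]
rampL [565. 118.   0.]
LED [658. 111.  42.]
blue [560. 197.  85.]
bl [615. 251.  85.]
cup [703. -99.  80.]
tape [ 537. -213.   24.]
[506.01672896  22.5948382   16.        ] [0.000000e+00 6.123234e-17 1.000000e+00 0.000000e+00] [-1.17098417e-04  2.00512590e-01  9.79691030e-01 -4.17551420e-04]
```

View pics/crop.png

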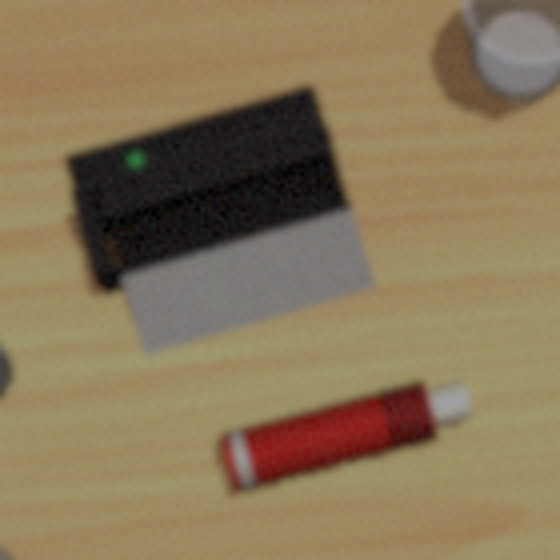

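The crop confirms the target: a red barrel with black grip rings and white cap to the right (crop 450,403), butt at left (225,465). The dock's plate is at the left end (crop 95,240). Next, a closer look from above.

```bash
python3 - <<'E'
from h import *
move_ptp([500,40,300],quat(1.66))
d=get_image("wrist"); cv2.imwrite("pics/w1.png",d["frame"]); np.savez("w1.npz",**d)
print(d["camera_matrix"].tolist(),(-np.array(d["R"]).T@d["t"]).round(),get_state()["t"])
E
```

```text
[[334.8821640120707, 0.0, 278.09120382928523], [0.0, 334.8821640120707, 212.67250930685117], [0.0, 0.0, 1.0]] [416.  32. 425.] 2.175
```

View pics/w1.png

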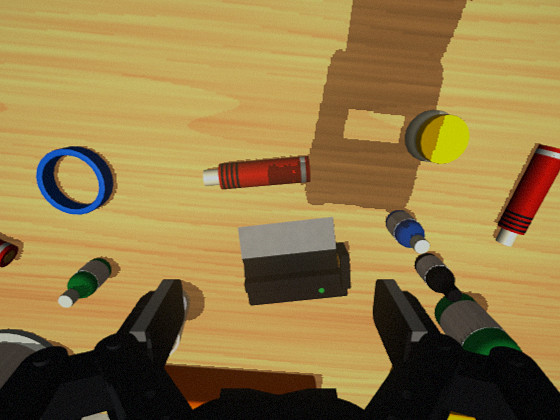

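Wrist view: the pen runs from its cap end at about (204,178) to its butt at (310,168). The ramp's front edge goes from (239,227) to (332,218), the ridge is at about row 255, and the plate is at the right near (345,268). I'll extract the edges.

```bash
python3 - <<'E'
from h import *
d=dict(np.load("w1.npz")); f=d["frame"]
h=cv2.cvtColor(f,cv2.COLOR_BGR2HSV)
m=cv2.inRange(h,(0,0,70),(180,45,255)); m[:205]=0;m[275:]=0;m[:,:225]=0;m[:,350:]=0
c=max(cv2.findContours(m,cv2.RETR_EXTERNAL,cv2.CHAIN_APPROX_NONE)[0],key=cv2.contourArea)
q=cv2.approxPolyDP(c,4,True)[:,0]; print("ramp px",q.tolist())
q=cv2.boxPoints(cv2.minAreaRect(c));q=q[np.argsort(q[:,1])]
# edge lines: first/last grey row in each column
cols=np.arange(250,328); top=np.array([np.nonzero(m[:,u])[0][0] for u in cols]);bot=np.array([np.nonzero(m[:,u])[0][-1]+1 for u in cols])
for n,e,z in(("front",top,0),("ridge",bot,9)):
    k=np.polyfit(cols,e,1); a,b=[ray(d,u,np.polyval(k,u)-.5,z) for u in(250,328)]
    print(n,a.round(1),b.round(1),"yaw",np.arctan2(b[1]-a[1],b[0]-a[0]).round(3))
for p in cv2.approxPolyDP(c,4,True)[:,0]: print(p, ray(d,*p,0)[:2].round(1), ray(d,*p,9)[:2].round(1))
for c in reds(d):
    (u,v),wh,a=cv2.minAreaRect(c)
    if 150<u<400:
        b=cv2.boxPoints(((u,v),wh,a)); print("pen",u,v,wh,ray(d,u,v,16).round(1)); print(b.round(1).tolist())
        i=np.argsort(b[:,0]); L=b[i[:2]].mean(0);Rr=b[i[2:]].mean(0)
        A,B=ray(d,*L,16),ray(d,*Rr,16);print(A.round(1),B.round(1),"len",np.linalg.norm(B-A),"yaw",np.arctan2(B[1]-A[1],B[0]-A[0]))
E
```

```text
ramp px [[332, 219], [239, 227], [242, 257], [335, 248]]
front [584.7   9.2   0. ] [563.  113.3   0. ] yaw 1.777
ridge [628.7  12.6   9. ] [606.6 118.    9. ] yaw 1.777
[332 219] [565.2 119.1] [562.1 117.2]
[239 227] [587.9  -5.7] [584.3  -4.9]
[242 257] [632.9   0.8] [628.3   1.5]
[335 248] [607.6 129.3] [603.5 127.3]
pen 259.0655517578125 172.78622436523438 (25.16278076171875, 82.04893493652344) [507.   16.9  16. ]
[[217.10000610351562, 163.6999969482422], [298.8999938964844, 156.8000030517578], [301.0, 181.89999389648438], [219.1999969482422, 188.6999969482422]]
[515.8 -33.5  16. ] [498.3  67.1  16. ] len 102.07628119434916 yaw 1.743440839460537
```

```bash
cat >> h.py <<'E'
YAW=1.777; O=np.array([631.,68.]); X=np.array([np.sin(YAW),-np.cos(YAW)]); Y=np.array([np.cos(YAW),np.sin(YAW)])
def P(x,y,z): return [*(O+x*X+y*Y),z]
E
python3 - <<'E'
from h import *
command_gripper(60)
q=quat(YAW); y=-21
move_ptp(P(-180,y,70),q)
print(ik(P(-180,y,5),q) is not None, ik(P(-36,y,20),q) is not None)
print("touch",move_l(P(-180,y,-2),speed=25,threshold=3))
z0=get_state()["tcp_pos"][2]; z=z0+11; print("z0",z0)
move_l(P(-180,y,z),speed=60)
move_l(P(-110,y,z),speed=40)
d=get_image("wrist"); cv2.imwrite("pics/w2.png",d["frame"]); np.savez("w2.npz",**d)
s=get_state();print(s["t"],s["contact_force"],s["tcp_pos"],P(-110,y,z))
E
```

```text
True True
touch True
z0 11.934004458235323
7.825 [ 0.59606124 -0.26596686 -0.3834308 ] [527.51053721  24.88410543  22.94344481] [np.float64(527.6299779444986), np.float64(24.922876834157606), np.float64(22.93400445823532)]
```

View pics/w2.png

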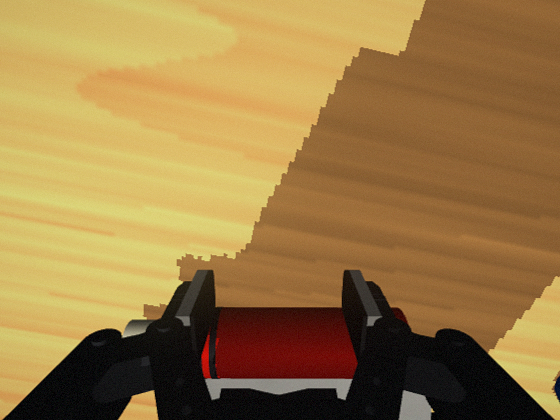

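The red barrel lies square across both finger sides, at about row 340, with the grey ramp just beyond it. The push is even, so I'll carry on over the lip.

```bash
python3 - <<'E'
from h import *
y=-21;z=22.9
move_l(P(-36,y,z),speed=35)
pause(.3);s=get_state();print(s["t"],s["contact_force"],s["tcp_pos"])
move_l(P(-75,y,z+3),speed=80)
move_l(P(-130,y,200),speed=200)
move_ptp(P(-131,-28,300),quat(YAW-.1))
pause(.3)
d=get_image("wrist"); cv2.imwrite("pics/w3.png",d["frame"]); np.savez("w3.npz",**d);print(get_state()["t"])
E
```

```text
10.3917 [ 0.22925481  0.14474772 -0.1333791 ] [600.03274386  40.07976809  22.88586293]
12.9333
```

View pics/w3.png

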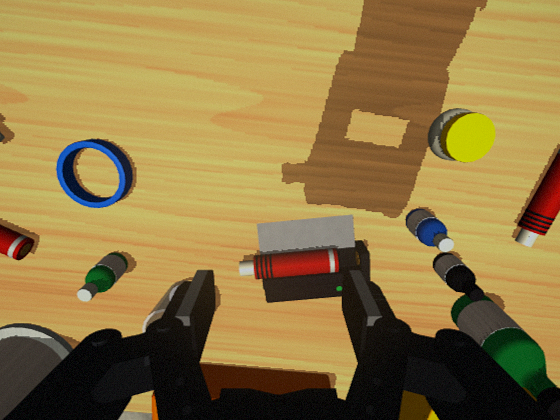

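The pen now lies in the V: cap end at about (240,269), butt at about (340,261), with the plate just to the right at about (357,258). I'll measure it in dock coordinates.

```bash
python3 - <<'E'
from h import *
d=dict(np.load("w3.npz"))
D=lambda p:(np.round([(p[:2]-O)@X,(p[:2]-O)@Y],1))
h=cv2.cvtColor(d["frame"],cv2.COLOR_BGR2HSV)
for c in reds(d):
    (u,v),wh,a=cv2.minAreaRect(c)
    if 230<u<350 and 240<v<290:
        b=cv2.boxPoints(((u,v),wh,a));i=np.argsort(b[:,0]);L=b[i[:2]].mean(0);R=b[i[2:]].mean(0);print(L,R,D(ray(d,*L,21.6)),D(ray(d,*R,21.6)))
for n,u,v,z in(("capend",239.5,269,21.6),("butt",340,261,21.6),("plate top",357,241,42),("rampR",352,215,0),("rampL",257,223,0)): print(n,D(ray(d,u,v,z)))
f=d["frame"][200:310,220:380];cv2.imwrite("pics/w3c.png",cv2.resize(f,None,fx=5,fy=5,interpolation=cv2.INTER_CUBIC))
E
```

```text
[253.6067  267.87076] [328.8764  260.70224] [ -2.1 -74.7] [-2.5 26.9]
capend [ -2.3 -93.8]
butt [-0.6 41.7]
plate top [-37.   60.7]
rampR [-56.3  63.9]
rampL [-57.8 -64.5]
```

View pics/w3c.png

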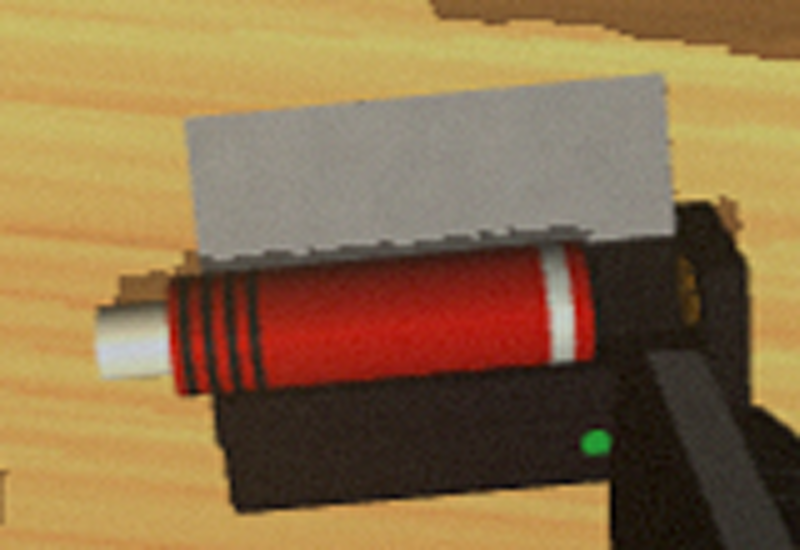

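The pen is seated in the V (axis at x about -3) and its cap end is at y about -94, so it needs a slide of about 29 mm. Before descending behind the cap I'll check the clearance to the cup and green bottle, then push along +y with closed fingers turned 90°.

```bash
python3 - <<'E'
from h import *
D=lambda p:(np.round([(p[:2]-O)@X,(p[:2]-O)@Y],1))
d=get_image("top")
print("cup base",D(ray(d,319.5,145,0)),"rim",D(ray(d,322,131,80)),"green",D(ray(d,372,148,85)),D(ray(d,368,160,0)))
for w in(YAW-np.pi/2,YAW+np.pi/2):
    r=ik(P(-7,-113,32),quat(w)); print(None if r is None else np.round(r,2))
E
```

```text
cup base [  43.8 -181.2] rim [  44.4 -181.3] green [ -22.6 -266.6] [ -21.1 -273.2]
[-0.14  0.79  1.51 -0.    0.84 -0.35]
[-0.14  0.79  1.51 -0.    0.84  2.8 ]
```

```bash
python3 - <<'E'
from h import *
command_gripper(0)
q=quat(YAW-np.pi/2)
move_ptp(P(-7,-113,140),q)
print("down hit",move_l(P(-7,-113,33),speed=70,threshold=5)); print(get_state()["tcp_pos"])
hit=move_l(P(-7,-70,33),speed=18,threshold=5)
s=get_state();p=s["tcp_pos"]; print(hit,"y",(p[:2]-O)@Y,(p[:2]-O)@X,s["contact_force"],s["t"])
d=get_image("wrist"); cv2.imwrite("pics/w4.png",d["frame"])
E
```

```text
down hit False
[647.53402665 -44.06775059  33.43562506]
True y -75.83285844169264 -7.124928668767259 [ 1.08875949 -1.86150849 -0.42626826] 18.3417
```

View pics/w4.png

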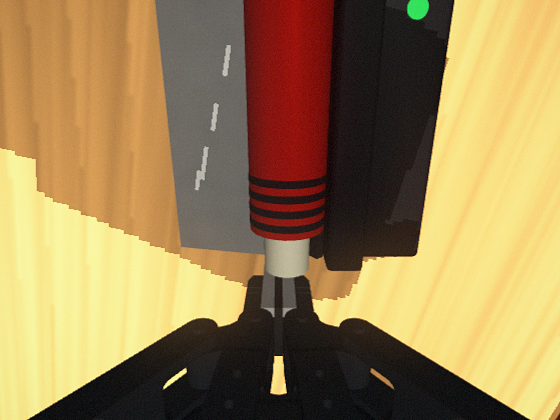

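The push stopped on force at TCP y = -75.8, where -76 was expected with the butt on the plate. In the view the fingertip sits on the cap end at about (287,275). I'll retract and check.

```bash
python3 - <<'E'
from h import *
move_l(P(-7,-100,33),speed=60)
move_l(P(-7,-100,150),speed=200)
# view: camera sits 84 mm behind along tool x; look down on the plate end
move_ptp(P(-100,-75,220),quat(YAW-.3)); pause(.3)
d=get_image("wrist"); np.savez("w5.npz",**d)
D=lambda p:(np.round([(p[:2]-O)@X,(p[:2]-O)@Y],1))
for c in reds(d):
    (u,v),wh,a=cv2.minAreaRect(c);r=D(ray(d,u,v,21.6))
    if np.hypot(*r)<60:
        b=cv2.boxPoints(((u,v),wh,a));i=np.argsort(b[:,0]);print(u,v,D(ray(d,*b[i[:2]].mean(0),21.6)),D(ray(d,*b[i[2:]].mean(0),21.6)));uu,vv=int(u),int(v)
f=d["frame"][max(0,vv-90):vv+90,max(0,uu-120):uu+120];cv2.imwrite("pics/w5.png",cv2.resize(f,None,fx=3.3,fy=3.3,interpolation=cv2.INTER_CUBIC));print(get_state()["t"])
E
```

```text
379.3018798828125 249.056640625 [ -2. -46.] [-3.1 57.8]
21.1917
```

View pics/w5.png

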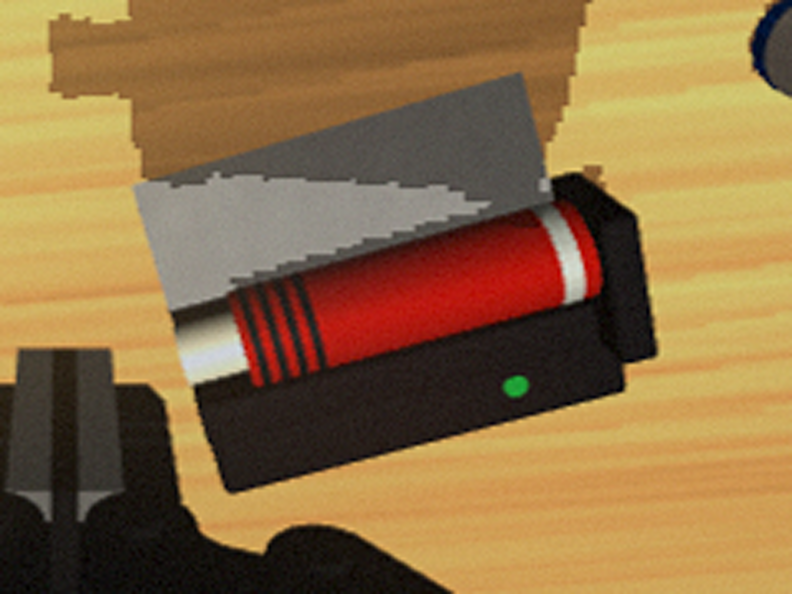

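The pen lies in the V with its cap end level with the open end (crop 190,345), and no gap shows at the plate (crop 603,260). One firmer nudge will confirm it is fully home.

```bash
python3 - <<'E'
from h import *
q=quat(YAW-np.pi/2)
move_ptp(P(-7,-105,140),q); move_l(P(-7,-100,33),speed=120,threshold=8)
hit=move_l(P(-7,-68,33),speed=20,threshold=12)
p=get_state()["tcp_pos"]; print(hit,(p[:2]-O)@Y,get_state()["contact_force"])
move_l(P(-7,-100,33),speed=50); move_l(P(-7,-105,150),speed=200)
move_ptp(P(-131,-28,300),quat(YAW-.1)); pause(.3)
d=get_image("wrist");D=lambda p:(np.round([(p[:2]-O)@X,(p[:2]-O)@Y],1))
for c in reds(d):
    (u,v),wh,a=cv2.minAreaRect(c);r=D(ray(d,u,v,21.6))
    if np.hypot(*r)<60:
        b=cv2.boxPoints(((u,v),wh,a));i=np.argsort(b[:,0]);print(D(ray(d,*b[i[:2]].mean(0),21.6)),D(ray(d,*b[i[2:]].mean(0),21.6)))
cv2.imwrite("pics/w6.png",d["frame"]);print(get_state()["t"])
E
```

```text
True -75.83440956781101 [ 1.59144823 -2.54234237  1.05915599]
[ -2.5 -46.3] [-2.5 55.3]
27.525
```

View pics/w6.png

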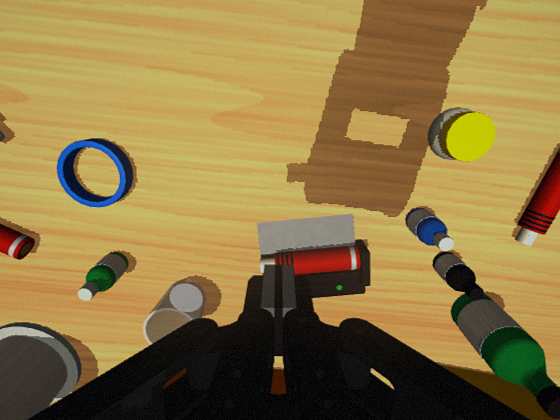

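The firmer push stopped at the same place (-75.83), so the butt is hard against the plate. The pen lies at rest against the plate end (about 357,258), and the bottles, cup, tape and jar are unmoved.

```bash
python3 -c "
from cell import *
print(job_done())"
```

```text
the job is handed in; nothing more can be done
None
```

The red pen is docked: it was rolled up the ramp into the V groove and slid along until its butt stopped against the contact plate, nothing else on the bench was moved, and I handed the job in at about 28 s of the 51 s allowed.

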